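Set the bonding jig's gap with its thumbwheel and lock it

ROBOT

A 7-joint arm with a two-finger parallel gripper is mounted at the origin on the work surface. World frame = base frame: x ahead of the robot, y to its left, z up, the work surface at z = 0. Lengths are in mm, angles in rad, forces in N, time in s.
With the tool pointing down it reaches from about 425 to 925 mm from the base axis. Payload 6.8 kg.
Tool frame: the origin (TCP) lies midway between the tips of the shut fingers; the grasp point (between the pads) lies 19 mm behind it; z points along the fingers, y is the line along which they close (so a half turn about z gives the same grasp; the last joint's range is limited). The gripper opens to 88 mm and grips with 3 to 60 N. Pads are 20 mm wide; open, the fingers measure 115 mm over their backs; the gripper's body (75 mm by 178 mm) begins 61 mm behind the grasp point.
Start: joints at [-1.384, 0.477, 0.022, 1.555, -0.011, 1.109, -0.083], TCP at [196.116, 645.899, 222.664] pointing down, gripper open.
Joint ranges: [-2.96, 2.96], [-0.34, 2.1], [-1.41, 1.46], [0.24, 2.44], [-1.37, 4.51], [0.17, 1.92], [-2.96, 2.96]. Speed limits (rad/s): [2.39, 2.39, 3.14, 3.14, 3.14, 3.14, 3.14].

INTERFACE

Orientations are given as a unit quaternion [w, x, y, z].
In Python, from workcell import r, eyes, hand_in gives the robot as it stands.
- The arm moves only by the tool carry_out, never from a script. Its argument "deltas" is a list of rows, each an object with "dp": the shift along the tool's x, y, z scaled (see below), a list of three; "rot": the turn, a rotation vector about the tool's x, y, z scaled (see below), a list of three. In form: [{"dp": [tx, ty, tz], "rot": [ax, ay, az]}, ...]. A call has 1 to 10 rows; each row is the pose to reach, as a shift and turn from the pose commanded when the call began, along the tool's axes at that moment, turning the shorter way round; what a row does not reach only later rows make up. The controller multiplies each number of a shift by 0.2 m and each number of a turn by 360 degrees. A row lasts 1/12 s, in which the tool goes at most 41.7 mm and 7.16 degrees, less where a joint would pass 70% of its speed; a pose out of reach is approached as far as the arm can. A call with a number of a shift or a turn outside -1 to 1 is refused whole. A call with a gripper value outside its range is refused whole. "fingers" is the closure in counts, from 0 (fully open) to 255 (shut), set as the call begins (left out, the last holds). The fingers move at their own pace and stop on an object; "squeeze" is the grip in N (left out, the last holds). Time passes only in rows, so rows that repeat a pose let the fingers close. It gives the time, the measured TCP pose, the force, the opening and the grip force at its end, in the units of the state.
- r.observe(): the state, without advancing time (a new reading comes with each control period).
- eyes.capture(name): name is "scene" or "top"; returns a dict with "img" (384x512x3 uint8, blue, green, red), "fx", "fy", "cx", "cy" (pixels), "dist" ([k1, k2, p1, p2, k3] as OpenCV has them; the pictures are not rectified), "R" (3x3) and "t" (3): a world point X has camera coordinates R X + t. Camera axes: x right, y down, z forward; pixel columns grow to the right and rows downward; lengths in mm; the calibration is good to about 2 mm. A picture is of the moment at which its call begins. There is no depth.
- hand_in(): hands the job in; it is judged then, once.
The state is a dict: "time": time; "qpos": joint angles; "qvel": joint speeds; "tau": joint torques, N m; "tcp_pos": TCP position; "tool_rot": TCP orientation; "ft_force": force on the tool from outside, world axes, zero at the start; "torque": the same for the moment, N m; "opening": opening from 0.0 (shut) to 1.0 (fully open); "grasp_force": force on a finger pad.
Only numpy, scipy, OpenCV 4.12 (cv2) and the standard library are available. Lean on these libraries where they do the work, as an engineer would, in place of code of your own. Each camera call takes 0.05 s, during which the arm holds its last target. There are 200 camera calls.

TASK

Set the gap of the bonding jig: with a fingertip, roll the top of the knurled wheel towards the red lock lever, stroke by stroke, until the sliding jaw's red pointer stands at the middle of the green gauge band. Then push the lock lever all the way over to the far side to lock the setting, and come clear. Move the jaw only by its wheel and without pressing the wheel hard; grasp nothing and leave the loose things around it where they are.

Things in the scene. Friction and masses are not known exactly. Their poses are not given: they have to be found in the camera images.
- jig: Fixed bonding jig: aluminium plate 160 (x) x 360 (y) x 20 mm; origin on the bench, 10 mm to +y of the plate's centre; x away from the robot, y along the jaws' travel, z up. At x 0: lock lever at y -150, knurled wheel at -65, sliding blue jaw at +20, moving to +y, fixed blue jaw at +100. Blue cheeks beside the wheel (x 22 to 34 each side) reach 65 mm above the bench. Position and yaw vary.
- wheel: Knurled wheel, 70 mm across, 30 mm wide, axle along the jig's x; origin at its centre; it turns with the wheel. About 1 N at the rim turns it; it stays where left. Rolling its top to the jig's -y (to the lock lever) drives the jaw to +y: 35 mm of rim for 10 mm of jaw.
- wheel_axle (a point): The wheel's centre, 65 mm above the bench untouched (top of the rim at 100 mm). The axle, with the jaw and its rail, rides on a sprung bed that yields straight down up to 8 mm, about 2 N to start and 8 N at its stop; 3 to 5 mm of give is a good rolling pressure.
- jaw: Sliding blue jaw, 60 mm (x) x 30 mm (y), its underside 42 mm and its top 80 mm above the bench; origin under its centre, axes as the jig. Travels 48 mm along its rail towards the jig's +y. Not to be pushed directly.
- pointer (a point): Tip of the thin red pointer that the sliding jaw carries on the side away from the robot, 43 mm above the bench and 13 mm above the gauge; moves with the jaw.
- gauge_mark (a point): Centre of the 6 mm wide green band on the small black gauge plate fixed at the foot of the jaws (axes as the jig). It lies 18 to 38 mm to the jig's +y of the pointer at the start and does not move.
- lock (a joint): Angle of the red lock lever (rad): 0 leaning to the jig's -x as found, 1.0 leaning fully over to +x. Stays where it is left, moved by about 1 N at its tip. Its pivot axis is along the jig's y.
- lock_tip (a point): Centre of the lever's 26 mm red ball, on a 10 mm steel rod, 70 mm from the pivot, which lies 42 mm above the bench at the jig's x 0, y -150. The ball starts at x -34, 103 mm above the bench, passes 112 mm and ends at x +34, 103 mm up. Under it a grey block 70 x 50 mm reaches 45 mm above the bench.
- coupon: Loose bystander: black carbon-fibre coupon 25 x 70 x 6 mm lying on the jig's base plate, on the robot's side of the jaws; origin under its centre.
- spacer: Loose bystander: brass spacer block 20 x 30 x 15 mm standing on the base plate on the robot's side of the rail; origin under its centre.
- cup: Loose bystander: white plastic cup, 72 mm across, 85 mm high; origin under its centre.
- can: Loose bystander: metal solvent can, 76 mm across, 150 mm high; origin under its centre.
- jar: Loose bystander: glass jar with blue cap, 70 mm across, 100 mm high; origin under its centre.
- brush: Loose bystander: resin brush lying on the bench.
- weight: Loose bystander: steel block 50 x 80 x 35 mm; origin under its centre.

How it is judged:
By the outcome, as a careful person would: the job done as asked, in the order asked, and still so for the second after the job is handed in, with the robot touching nothing.
It also fails if it takes over 56 s, if anything falls off the work surface, if the arm or the gripper's body presses on something with over 40 N, if the wrist force passes 120 N, or if a joint passes its speed limit or range.

## Working session

There is one attempt and no reset: what is moved stays moved. The work goes in short steps, Python scripts to look and compute and a tool call to move; the robot and the scene stay as the last step left them, time stands still between calls to the robot, and variables do not carry over. Pictures are saved under pics/ and viewed, at most 10 in all, crops included, and the job is handed in when it is done.

Besides the shell and the picture viewer there is one more tool, called after "Request:" by a JSON object that holds its "fn" and its "kwargs". carry_out: Moves the arm, as the interface text tells. Shifts and turns lie within -1 to 1; 1 stands for 0.2 m of shift or 360 degrees of turn. Its arguments: {"type":"object","properties":{"deltas":{"type":"array"},"fingers":{"type":"number"},"squeeze":{"type":"number"}},"required":["deltas"]}

```bash
mkdir -p pics; ls; python3 - <<'E'
from workcell import r, eyes
import cv2,pickle
print(r.observe())
for n in("scene","top"):
    c=eyes.capture(n); cv2.imwrite(f"pics/{n}0.png",c["img"]); pickle.dump(c,open(f"{n}0.pkl","wb"))
    print({k:v for k,v in c.items() if k!="img"})
E
```

```text
pics
{'time': 0.0, 'qpos': array([-1.38411018,  0.47777427,  0.02237368,  1.5564453 , -0.01150962,
        1.10929483, -0.08310652]), 'qvel': array([ 9.13558624e-05,  5.69748124e-05, -5.41718244e-04, -1.13403634e-03,
       -6.70299232e-05,  5.92199397e-04,  6.29212217e-04]), 'tau': array([ 6.90370489e-04, -5.82853532e+01,  1.53524403e+00, -2.72611338e+01,
       -5.41986362e-02,  1.70048699e-02,  1.55705870e-04]), 'tcp_pos': array([195.96905843, 645.29829688, 221.70230591]), 'tool_rot': array([-6.23260163e-05,  1.46869458e-01,  9.89155477e-01, -8.94398437e-04]), 'ft_force': array([ 0.14098716, -1.24083863, -0.65603641]), 'torque': array([ 0.02863058, -0.01237366,  0.04250776]), 'grasp_force': 0.0, 'opening': 0.9983303945570041}
{'fx': 348.01326223126875, 'fy': 348.01326223126875, 'cx': 260.234576608051, 'cy': 188.03437610788725, 'dist': array([-0.10675109,  0.        ,  0.        ,  0.        ,  0.        ]), 'R': array([[ 0.3838159 ,  0.9232389 , -0.01775655],
       [ 0.73231297, -0.31604375, -0.60318659],
       [-0.56249717,  0.21850925, -0.79740244]]), 't': array([-203.18016294, -401.12350343, 1384.77924075])}
{'fx': 372.47384182218235, 'fy': 372.47384182218235, 'cx': 259.8102486547482, 'cy': 190.68346762111858, 'dist': array([0.00538847, 0.        , 0.        , 0.        , 0.        ]), 'R': array([[ 0.00922845, -0.99983493,  0.01565051],
       [-0.99637472, -0.01051795, -0.08442036],
       [ 0.08457103, -0.01481471, -0.99630731]]), 't': array([ -27.29184653,  604.72067929, 1038.59860767])}
```

View pics/scene0.png

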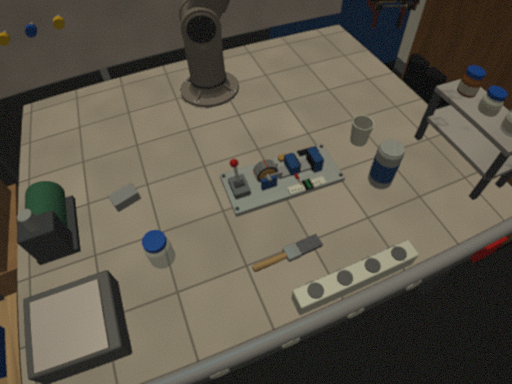

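View pics/top0.png

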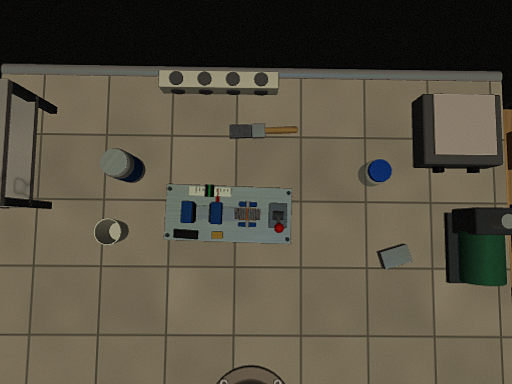

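```bash
python3 - <<'E'
import cv2
a=cv2.imread("pics/top0.png")[170:260,150:310]; b=cv2.imread("pics/scene0.png")[135:220,210:360]
a=cv2.resize(a,(640,360),interpolation=cv2.INTER_CUBIC); cv2.imwrite("pics/ta.png",a)
b=cv2.resize(b,(750,425),interpolation=cv2.INTER_CUBIC); cv2.imwrite("pics/sb.png",b)
E
```

```text
(no output)
```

View pics/ta.png

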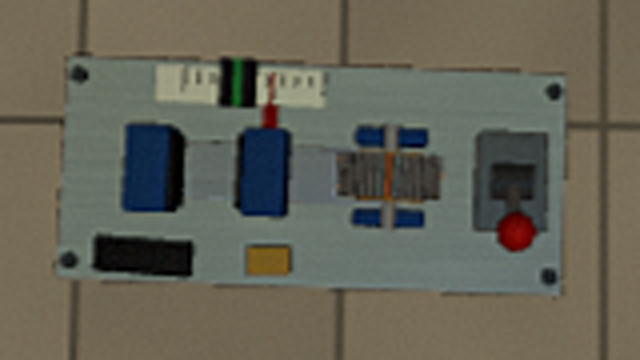

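View pics/sb.png

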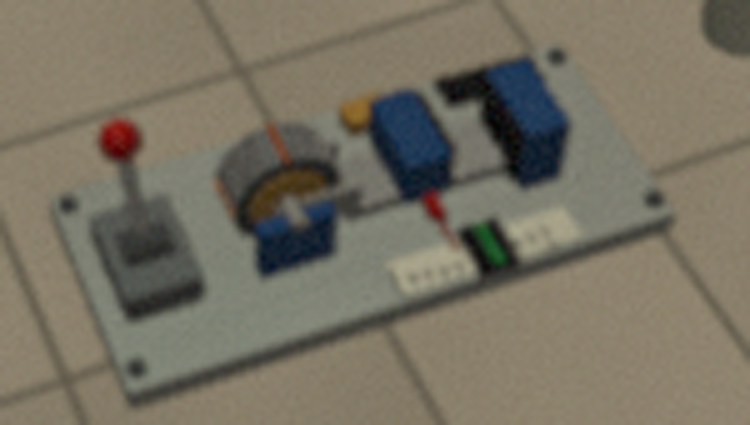

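```bash
cat > h.py <<'E'
import numpy as np,cv2,pickle
from scipy.optimize import least_squares
def proj(c,X):
    return cv2.projectPoints(np.float64(X).reshape(-1,1,3),cv2.Rodrigues(c["R"])[0],c["t"],np.array([[c["fx"],0,c["cx"]],[0,c["fy"],c["cy"]],[0,0,1.]]),c["dist"])[0][:,0]
def atz(c,uv,z):
    K=np.array([[c["fx"],0,c["cx"]],[0,c["fy"],c["cy"]],[0,0,1.]])
    p=cv2.undistortPoints(np.float64(uv).reshape(-1,1,2),K,c["dist"])[:,0]
    d=np.c_[p,np.ones(len(p))]@c["R"]; o=-c["R"].T@c["t"]
    return o+d*((z-o[2])/d[:,2])[:,None]
def J(p,X):
    a=p[2];X=np.atleast_2d(X).astype(float);R=np.array([[np.cos(a),-np.sin(a),0],[np.sin(a),np.cos(a),0],[0,0,1]])
    return X@R.T+[p[0],p[1],0]
def Jinv(p,W): 
    a=p[2];R=np.array([[np.cos(a),-np.sin(a),0],[np.sin(a),np.cos(a),0],[0,0,1]])
    return (np.atleast_2d(W)-[p[0],p[1],0])@R
def unc(uv,s,o): return (np.float64(uv)+.5)/s-.5+o
E
python3 - <<'E'
from h import *
T=pickle.load(open("top0.pkl","rb"));S=pickle.load(open("scene0.pkl","rb"))
X=[[80,170,20],[80,-190,20],[-80,-190,20],[-80,170,20],[-34,-150,103]]
t=unc([[67,57],[566,74],[562,295],[57,278],[516,231]],4,[150,170])
s=unc([[672,219],[132,390],[52,202],[562,42],[120,139]],5,[210,135])
f=lambda p,w=(1,1):np.r_[w[0]*(proj(T,J(p,X))-t).ravel(),w[1]*(proj(S,J(p,X))-s).ravel()]
for w in((1,1),(1,0),(0,1)):
    o=least_squares(f,[560,50,0],args=(w,)); print(w,o.x,np.round(o.fun,1))
    if w==(1,1): p=o.x
np.save("jig.npy",p)
for n,c,uv in(("T",T,unc([[237,83],[272,75]],4,[150,170])),("S",S,unc([[490,244],[455,245]],5,[210,135]))):
    print(n,Jinv(p,atz(c,uv[:1],30)),Jinv(p,atz(c,uv[1:],43)))
for n,c,b in(("T",T,(150,310,170,260)),("S",S,(210,360,135,220))):
    im=c["img"].astype(int); B,G,R=im[...,0],im[...,1],im[...,2]
    m=np.zeros(B.shape,bool);m[b[2]:b[3],b[0]:b[1]]=1
    for nm,k in(("g",G-np.maximum(B,R)),("r",R-np.maximum(B,G))):
        v,u=np.nonzero(m&(k>25)); print(n,nm,[(int(a),int(b),int(k[b,a])) for a,b in zip(u,v)])
E
```

```text
(1, 1) [ 5.40192743e+02  7.88565461e+01 -2.50518481e-02] [-0.1 -0.8  0.6 -0.6  0.   0.2 -0.7  0.2 -0.1 -0.1  1.4 -1.3 -0.8  0.9
 -1.1 -1.4 -0.3 -0.3 -0.   0.3]
(1, 0) [ 5.39547229e+02  7.86857612e+01 -2.28440231e-02] [-0.1 -0.4  0.6 -0.5  0.2  0.3 -0.6  0.6 -0.  -0.   0.  -0.  -0.   0.
 -0.  -0.  -0.  -0.  -0.   0. ]
(0, 1) [ 5.41328311e+02  7.88849558e+01 -2.88803829e-02] [ 0.  -0.   0.  -0.  -0.   0.  -0.  -0.  -0.  -0.   1.6 -0.9 -0.8  1.1
 -0.9 -1.3  0.  -0.   0.1  0.5]
T [[62.6260921  46.15789887 30.        ]] [[68.07355211 20.30559519 43.        ]]
S [[65.19406709 45.89252375 30.        ]] [[66.80042432 20.78471434 43.        ]]
T g [(208, 185, 30), (209, 185, 54), (210, 185, 31), (208, 186, 30), (209, 186, 55), (210, 186, 30), (208, 187, 33), (209, 187, 57), (210, 187, 29), (208, 188, 32), (209, 188, 57), (210, 188, 30), (208, 189, 46), (209, 189, 59), (210, 189, 29), (208, 190, 49), (209, 190, 64), (210, 190, 29), (208, 191, 46), (209, 191, 61), (210, 191, 29), (208, 192, 49), (209, 192, 62), (210, 192, 26), (208, 193, 49), (209, 193, 60), (208, 194, 51), (209, 194, 60), (210
[... 4773 characters left out ...]
4, 164, 69), (235, 164, 74), (236, 164, 53), (237, 164, 29), (265, 164, 38), (266, 164, 43), (231, 165, 46), (232, 165, 60), (233, 165, 70), (234, 165, 71), (235, 165, 50), (236, 165, 31), (265, 165, 27), (266, 165, 45), (267, 165, 26), (232, 166, 32), (233, 166, 41), (234, 166, 39), (235, 166, 33), (266, 166, 35), (267, 166, 35), (267, 167, 33), (295, 173, 31), (296, 173, 49), (297, 173, 30), (294, 174, 29), (295, 174, 69), (296, 174, 78), (297, 174, 46), (295, 175, 70), (296, 175, 91), (297, 175, 61), (295, 176, 48), (296, 176, 87), (297, 176, 74), (298, 176, 39), (295, 177, 27), (296, 177, 69), (297, 177, 81), (298, 177, 47), (296, 178, 29), (297, 178, 48), (298, 178, 37), (298, 179, 31)]
```

Request:
{"fn": "carry_out", "kwargs": {"deltas": [{"dp": [-0.2, -0.19, 0], "rot": [0, 0, 0]}, {"dp": [-0.4, -0.38, 0], "rot": [0, 0, 0]}, {"dp": [-0.6, -0.57, 0], "rot": [0, 0, 0]}, {"dp": [-0.8, -0.77, 0], "rot": [0, 0, 0]}, {"dp": [-0.98, -0.94, 0], "rot": [0, 0, 0]}, {"dp": [-0.98, -0.94, 0], "rot": [0, 0, 0]}, {"dp": [-0.98, -0.94, 0], "rot": [0, 0, 0]}, {"dp": [-0.98, -0.94, 0], "rot": [0, 0, 0]}], "fingers": 255, "squeeze": 10}}

```text
time: 0.77
tcp_pos: [332.4, 403.4, 222.5]
tool_rot: [0.001, 0.151, 0.989, -0.001]
ft_force: [0.4, 0.1, -0.3]
opening: 0.431
grasp_force: 0.0
```

Request:
{"fn": "carry_out", "kwargs": {"deltas": [{"dp": [-0.2, -0.19, 0], "rot": [0, 0, 0]}, {"dp": [-0.4, -0.38, 0], "rot": [0, 0, 0]}, {"dp": [-0.6, -0.57, 0], "rot": [0, 0, 0]}, {"dp": [-0.8, -0.77, 0], "rot": [0, 0, 0]}, {"dp": [-0.98, -0.94, 0], "rot": [0, 0, 0]}, {"dp": [-0.98, -0.94, 0], "rot": [0, 0, 0]}, {"dp": [-0.98, -0.94, 0], "rot": [0, 0, 0]}, {"dp": [-0.98, -0.94, 0], "rot": [0, 0, 0]}]}}

```text
time: 1.43
tcp_pos: [464.1, 167.7, 222.7]
tool_rot: [0.001, 0.151, 0.989, -0.001]
ft_force: [0.0, -0.4, 0.2]
opening: 0.003
grasp_force: 0.0
```

Request:
{"fn": "carry_out", "kwargs": {"deltas": [{"dp": [-0.19, -0.18, 0.1], "rot": [0, 0, -0.015]}, {"dp": [-0.38, -0.36, 0.2], "rot": [0, 0, -0.03]}, {"dp": [-0.56, -0.53, 0.35], "rot": [0, 0, -0.044]}, {"dp": [-0.56, -0.53, 0.47], "rot": [0, 0, -0.044]}, {"dp": [-0.56, -0.53, 0.47], "rot": [0, 0, -0.044]}, {"dp": [-0.56, -0.53, 0.47], "rot": [0, 0, -0.044]}, {"dp": [-0.56, -0.53, 0.47], "rot": [0, 0, -0.044]}]}}

```text
time: 2.02
tcp_pos: [537.7, 39.2, 127.7]
tool_rot: [-0.001, 0.009, 1.0, -0.0]
ft_force: [-0.6, 0.1, -0.4]
opening: 0.006
grasp_force: 0.0
```

```bash
cat > m.py <<'E'
from h import *
from workcell import r,eyes
import sys
p=np.load("jig.npy"); s=r.observe()
w,x,y,z=s["tool_rot"]
from scipy.spatial.transform import Rotation as Q
R=Q.from_quat([x,y,z,w]).as_matrix()
print("t",s["time"],"jig tcp",Jinv(p,s["tcp_pos"]).round(1),"F",s["ft_force"].round(1)); print("tool axes in jig\n",(J([0,0,-p[2]],R.T)).round(3))
if len(sys.argv)>1:
  for n in("scene","top"):
    c=eyes.capture(n); pickle.dump(c,open(n+sys.argv[1]+".pkl","wb"))
    cv2.imwrite(f"pics/{n}{sys.argv[1]}.png",c["img"])
    im=c["img"].astype(float);B,G,Rr=im[...,0],im[...,1],im[...,2]
    vv,uu=np.mgrid[0:384,0:512]; P=atz(c,np.c_[uu.ravel(),vv.ravel()],30); q=Jinv(p,P)
    k=(G-np.maximum(B,Rr)).ravel(); m=(abs(q[:,0]-65)<25)&(abs(q[:,1]-45)<25)&(k>12); 
    g=(q[m]*k[m,None]).sum(0)/k[m].sum()
    q=Jinv(p,atz(c,np.c_[uu.ravel(),vv.ravel()],43)); k=(Rr-np.maximum(B,G)).ravel()
    m=(q[:,0]>40)&(q[:,0]<72)&(q[:,1]>10)&(q[:,1]<65)&(k>18)
    f=np.polyfit(q[m,0],q[m,1],1,w=k[m]); t=(q[m]*k[m,None]).sum(0)/k[m].sum()
    print(n,"green",g.round(1),"pointer mean",t.round(1),"n",m.sum(),"slope",f[0].round(3),"diff",(g-t)[1].round(1))
E
python3 m.py 1
```

```text
t 2.0167 jig tcp [[ -1.5 -39.7 127.7]] F [-0.6  0.1 -0.4]
tool axes in jig
 [[-1.    -0.007  0.003]
 [-0.007  1.    -0.   ]
 [-0.003 -0.    -1.   ]]
scene green [65.1 46.  30. ] pointer mean [49.  20.9 43. ] n 11 slope -0.086 diff 25.1m.py:16: RuntimeWarning: invalid value encountered in divide
  g=(q[m]*k[m,None]).sum(0)/k[m].sum()
Traceback (most recent call last):
  File "m.py", line 19, in <module>
    f=np.polyfit(q[m,0],q[m,1],1,w=k[m]); t=(q[m]*k[m,None]).sum(0)/k[m].sum()
TypeError: expected non-empty vector for x
```

Request:
{"fn": "carry_out", "kwargs": {"deltas": [{"dp": [-0.008, -0.04, 0.08], "rot": [0, 0, 0]}, {"dp": [-0.008, -0.04, 0.13], "rot": [0, 0, 0]}, {"dp": [-0.008, -0.04, 0.16], "rot": [0, 0, 0]}, {"dp": [-0.008, -0.04, 0.16], "rot": [0, 0, 0]}, {"dp": [-0.008, -0.04, 0.16], "rot": [0, 0, 0]}]}}

```text
time: 2.53
tcp_pos: [539.5, 31.8, 97.0]
tool_rot: [-0.0, 0.008, 1.0, 0.001]
ft_force: [-2.4, 2.2, 3.5]
opening: 0.004
grasp_force: 1.7
```

Request:
{"fn": "carry_out", "kwargs": {"deltas": [{"dp": [0, -0.03, 0.003], "rot": [0, 0, 0]}, {"dp": [0, -0.06, 0.004], "rot": [0, 0, 0]}, {"dp": [0, -0.09, 0.004], "rot": [0, 0, 0]}, {"dp": [0, -0.12, 0.004], "rot": [0, 0, 0]}, {"dp": [0, -0.15, 0.004], "rot": [0, 0, 0]}, {"dp": [0, -0.17, 0.004], "rot": [0, 0, 0]}, {"dp": [0, -0.17, 0.004], "rot": [0, 0, 0]}]}}

```text
time: 3.12
tcp_pos: [539.1, -6.1, 95.9]
tool_rot: [0.0, 0.01, 1.0, -0.001]
ft_force: [-1.4, -2.1, 4.3]
opening: 0.008
grasp_force: 1.9
```

```bash
sed -i 's/for n in("scene","top"):/for n in("scene",):/' m.py; python3 m.py 2
```

```text
t 3.1167 jig tcp [[  1.  -85.   95.9]] F [-1.4 -2.1  4.3]
tool axes in jig
 [[-1.    -0.004 -0.   ]
 [-0.004  1.    -0.001]
 [ 0.    -0.001 -1.   ]]
scene green [65.4 46.1 30. ] pointer mean [51.9 31.4 43. ] n 15 slope -0.055 diff 14.7
```

Request:
{"fn": "carry_out", "kwargs": {"deltas": [{"dp": [0, 0, -0.07], "rot": [0, 0, 0]}, {"dp": [0, 0.0, -0.07], "rot": [0, 0, 0]}, {"dp": [0, 0.09, -0.07], "rot": [0, 0, 0]}, {"dp": [0, 0.18, -0.07], "rot": [0, 0, 0]}, {"dp": [0, 0.18, -0.07], "rot": [0, 0, 0]}, {"dp": [0, 0.18, -0.04], "rot": [0, 0, 0]}, {"dp": [0, 0.18, -0.005], "rot": [0, 0, 0]}, {"dp": [0, 0.18, -0.005], "rot": [0, 0, 0]}, {"dp": [0, 0.18, -0.003], "rot": [0, 0, 0]}, {"dp": [0, 0.18, -0.003], "rot": [0, 0, 0]}]}}

```text
time: 4.0
tcp_pos: [540.0, 31.7, 96.5]
tool_rot: [0.0, 0.01, 1.0, -0.0]
ft_force: [0.5, 0.5, 3.6]
opening: 0.005
grasp_force: 1.7
```

Request:
{"fn": "carry_out", "kwargs": {"deltas": [{"dp": [0, -0.03, 0.003], "rot": [0, 0, 0]}, {"dp": [0, -0.06, 0.004], "rot": [0, 0, 0]}, {"dp": [0, -0.09, 0.004], "rot": [0, 0, 0]}, {"dp": [0, -0.12, 0.004], "rot": [0, 0, 0]}, {"dp": [0, -0.15, 0.004], "rot": [0, 0, 0]}, {"dp": [0, -0.17, 0.004], "rot": [0, 0, 0]}, {"dp": [0, -0.17, 0.004], "rot": [0, 0, 0]}, {"dp": [0, -0.17, -0.07], "rot": [0, 0, 0]}, {"dp": [0, -0.17, -0.07], "rot": [0, 0, 0]}]}}

```text
time: 4.75
tcp_pos: [539.7, -2.3, 111.5]
tool_rot: [0.001, 0.01, 1.0, -0.0]
ft_force: [1.1, -0.7, 1.1]
opening: 0.002
grasp_force: 0.0
```

```bash
python3 m.py 3; python3 -c "
import cv2
b=cv2.imread('pics/scene3.png')[150:200,265:345];cv2.imwrite('pics/z3.png',cv2.resize(b,(800,500),interpolation=cv2.INTER_CUBIC))"
```

```text
t 4.75 jig tcp [[  1.6 -81.2 111.5]] F [ 1.1 -0.7  1.1]
tool axes in jig
 [[-1.    -0.006 -0.001]
 [-0.006  1.    -0.   ]
 [ 0.001 -0.    -1.   ]]
scene green [71.3 45.9 30. ] pointer mean [45.8 42.1 43. ] n 12 slope -0.189 diff 3.8
```

View pics/z3.png

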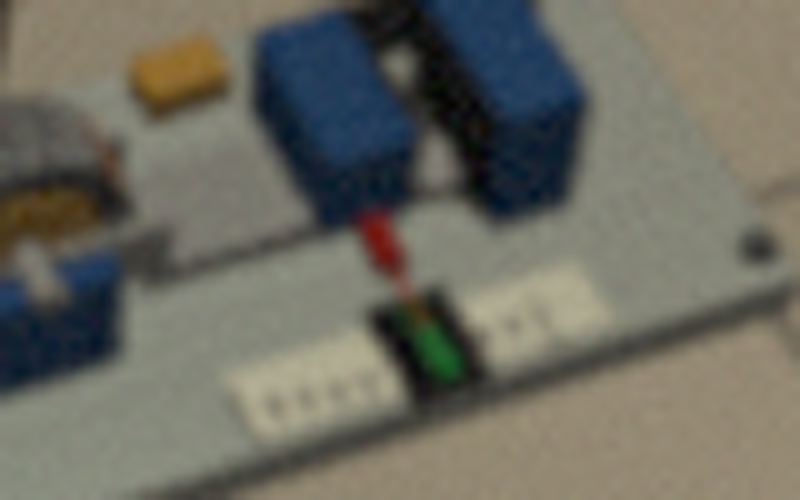

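Request:
{"fn": "carry_out", "kwargs": {"deltas": [{"dp": [0, 0, -0.2], "rot": [0, 0, 0]}, {"dp": [0, -0.2, -0.3], "rot": [0, 0, 0]}, {"dp": [0, -0.4, -0.3], "rot": [0, 0, 0]}, {"dp": [0, -0.6, -0.3], "rot": [0, 0, 0]}, {"dp": [0, -0.8, -0.3], "rot": [0, 0, 0]}, {"dp": [0, -0.9, -0.3], "rot": [0, 0, 0]}, {"dp": [0, -0.9, -0.3], "rot": [0, 0, 0]}, {"dp": [0, -0.9, -0.3], "rot": [0, 0, 0]}]}}

```text
time: 5.47
tcp_pos: [535.1, -182.7, 169.5]
tool_rot: [-0.001, 0.01, 1.0, -0.0]
ft_force: [0.1, 1.1, 0.4]
opening: 0.007
grasp_force: 0.0
```

```bash
cat > fit.py <<'E'
from h import *
from workcell import eyes
import sys
tag=sys.argv[1]; p=np.load("jig.npy")
def meas(c):
    # sub-pixel columns of pointer / green line per jig-x row, unwarped to jig plane at 0.5 mm
    out={}
    im=c["img"].astype(np.float32)
    for nm,z,xs,k in(("p",43,(42,66),lambda I:I[...,2]-np.maximum(I[...,0],I[...,1])),("g",30,(55,76),lambda I:I[...,1]-np.maximum(I[...,0],I[...,2]))):
        gx,gy=np.meshgrid(np.arange(*xs,.5),np.arange(8,66,.25),indexing="ij")
        uv=proj(c,J(p,np.c_[gx.ravel(),gy.ravel(),0*gx.ravel()+z])).astype(np.float32).reshape(*gx.shape,2)
        K=np.clip(k(cv2.remap(im,uv[...,0],uv[...,1],cv2.INTER_LINEAR))-12,0,None)
        w=K.sum(1); ok=w>.3*w.max(); yc=(K*gy).sum(1)/np.maximum(w,1e-6)
        out[nm]=(np.median(yc[ok]).round(2),yc[ok][::6].round(1),gx[ok,0][[0,-1]])
    return out
for n in("top","scene"):
    for t in("0",tag):
        c=pickle.load(open(n+"0.pkl","rb")) if t=="0" else eyes.capture(n)
        if t!="0": cv2.imwrite(f"pics/{n}{t}.png",c["img"]); pickle.dump(c,open(f"{n}{t}.pkl","wb"))
        o=meas(c); print(n,t,"diff",o["g"][0]-o["p"][0],o)
E
python3 fit.py 4; python3 -c "
import cv2
b=cv2.imread('pics/top4.png')[175:225,170:240];cv2.imwrite('pics/z4.png',cv2.resize(b,(700,500),interpolation=cv2.INTER_CUBIC))"
```

```text
top 0 diff 25.810000000000002 {'p': (np.float64(20.43), array([20.5, 20.4, 20.7]), array([42., 48.])), 'g': (np.float64(46.24), array([46.2, 46.2, 46.2, 46.3, 46.3, 46.2, 46.3]), array([55. , 75.5]))}
top 4 diff 5.549999999999997 {'p': (np.float64(41.46), array([41.4, 41.6]), array([42. , 47.5])), 'g': (np.float64(47.01), array([47. , 47.1, 46.8, 47.1, 47.1, 47. , 46.4]), array([55. , 75.5]))}
scene 0 diff 24.860000000000003 {'p': (np.float64(20.99), array([21.1, 21. ]), array([42., 46.])), 'g': (np.float64(45.85), array([46. , 45.9, 46.2, 45.7, 45.5, 45.7, 45.9]), array([55. , 75.5]))}
scene 4 diff 4.270000000000003 {'p': (np.float64(41.76), array([42.1, 41.7, 41.8]), array([42., 48.])), 'g': (np.float64(46.03), array([46.1, 46.1, 46. , 46.1, 45.9]), array([61.5, 75.5]))}
```

View pics/z4.png

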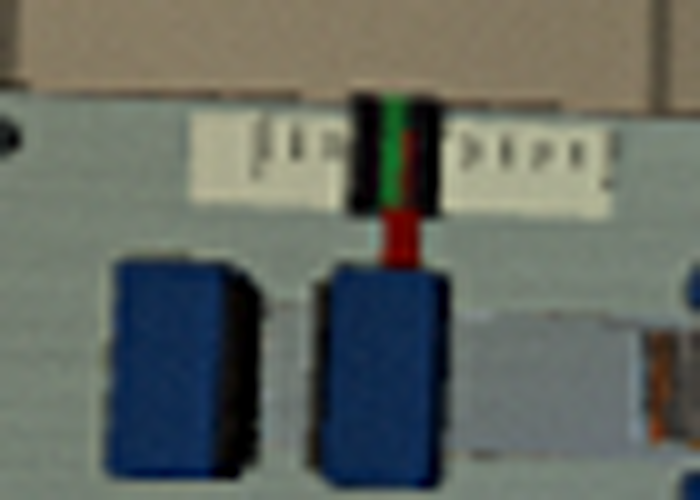

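Request:
{"fn": "carry_out", "kwargs": {"deltas": [{"dp": [0, 0.2, 0], "rot": [0, 0, 0]}, {"dp": [0, 0.4, 0], "rot": [0, 0, 0]}, {"dp": [0, 0.6, 0], "rot": [0, 0, 0]}, {"dp": [0, 0.8, 0], "rot": [0, 0, 0]}, {"dp": [0, 0.98, 0], "rot": [0, 0, 0]}, {"dp": [0, 0.98, 0.1], "rot": [0, 0, 0]}, {"dp": [0, 0.98, 0.2], "rot": [0, 0, 0]}, {"dp": [0, 0.98, 0.29], "rot": [0, 0, 0]}, {"dp": [0, 0.98, 0.29], "rot": [0, 0, 0]}, {"dp": [0, 0.98, 0.29], "rot": [0, 0, 0]}]}}

```text
time: 6.4
tcp_pos: [538.5, 15.7, 111.8]
tool_rot: [-0.001, 0.008, 1.0, -0.0]
ft_force: [-0.1, -0.5, 0.2]
opening: 0.007
grasp_force: 0.0
```

Request:
{"fn": "carry_out", "kwargs": {"deltas": [{"dp": [0, 0.03, 0.02], "rot": [0, 0, 0]}, {"dp": [0, 0.03, 0.04], "rot": [0, 0, 0]}, {"dp": [0, 0.03, 0.06], "rot": [0, 0, 0]}, {"dp": [0, 0.03, 0.077], "rot": [0, 0, 0]}, {"dp": [0, 0.03, 0.077], "rot": [0, 0, 0]}, {"dp": [0, 0.03, 0.077], "rot": [0, 0, 0]}]}}

```text
time: 6.9
tcp_pos: [540.2, 20.4, 97.5]
tool_rot: [0.001, 0.009, 1.0, 0.0]
ft_force: [-0.2, 0.9, 3.4]
opening: 0.005
grasp_force: 2.0
```

Request:
{"fn": "carry_out", "kwargs": {"deltas": [{"dp": [0, -0.02, 0], "rot": [0, 0, 0]}, {"dp": [0, -0.045, 0], "rot": [0, 0, 0]}, {"dp": [0, -0.07, 0], "rot": [0, 0, 0]}, {"dp": [0, -0.07, 0], "rot": [0, 0, 0]}, {"dp": [0, -0.07, 0], "rot": [0, 0, 0]}]}}

```text
time: 7.32
tcp_pos: [539.6, 4.7, 97.3]
tool_rot: [0.0, 0.01, 1.0, -0.0]
ft_force: [0.5, -1.8, 4.0]
opening: 0.005
grasp_force: 2.1
```

Request:
{"fn": "carry_out", "kwargs": {"deltas": [{"dp": [0, 0, -0.2], "rot": [0, 0, 0]}, {"dp": [0, 0, -0.3], "rot": [0, 0, 0]}, {"dp": [0, -0.2, -0.4], "rot": [0, 0, 0]}, {"dp": [0, -0.4, -0.4], "rot": [0, 0, 0]}, {"dp": [0, -0.6, -0.4], "rot": [0, 0, 0]}, {"dp": [0, -0.8, -0.4], "rot": [0, 0, 0]}, {"dp": [0, -0.9, -0.4], "rot": [0, 0, 0]}, {"dp": [0, -0.9, -0.4], "rot": [0, 0, 0]}, {"dp": [0, -0.9, -0.4], "rot": [0, 0, 0]}]}}

```text
time: 8.07
tcp_pos: [534.9, -174.9, 176.3]
tool_rot: [-0.001, 0.011, 1.0, 0.0]
ft_force: [-0.5, 0.2, -0.6]
opening: 0.006
grasp_force: 0.0
```

```bash
python3 fit.py 5; python3 -c "
import cv2,numpy as np
a=cv2.imread('pics/top5.png')[178:208,190:230];b=cv2.imread('pics/scene5.png')[160:190,285:325]
cv2.imwrite('pics/z5.png',np.hstack([cv2.resize(i,(400,300),interpolation=cv2.INTER_CUBIC) for i in(a,b)]))"
```

```text
top 0 diff 25.810000000000002 {'p': (np.float64(20.43), array([20.5, 20.4, 20.7]), array([42., 48.])), 'g': (np.float64(46.24), array([46.2, 46.2, 46.2, 46.3, 46.3, 46.2, 46.3]), array([55. , 75.5]))}
top 5 diff -1.8799999999999955 {'p': (np.float64(46.26), array([46.3, 46.3, 47.2]), array([42., 49.])), 'g': (np.float64(44.38), array([44.1, 44.5, 44.3, 44.2, 46.1, 46.4]), array([55. , 75.5]))}
scene 0 diff 24.860000000000003 {'p': (np.float64(20.99), array([21.1, 21. ]), array([42., 46.])), 'g': (np.float64(45.85), array([46. , 45.9, 46.2, 45.7, 45.5, 45.7, 45.9]), array([55. , 75.5]))}
scene 5 diff -0.9200000000000017 {'p': (np.float64(46.68), array([47. , 46.5]), array([42. , 46.5])), 'g': (np.float64(45.76), array([44.9, 44.9, 45.1, 45.7, 45.9, 45.7, 46. ]), array([55. , 75.5]))}
```

View pics/z5.png

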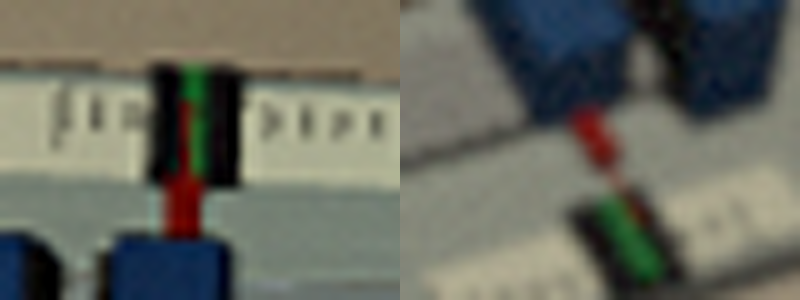

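Request:
{"fn": "carry_out", "kwargs": {"deltas": [{"dp": [0.19, 0.1, 0], "rot": [0, 0, 0]}, {"dp": [0.38, 0.25, 0], "rot": [0, 0, 0]}, {"dp": [0.38, 0.42, 0], "rot": [0, 0, 0]}, {"dp": [0.38, 0.51, 0], "rot": [0, 0, 0]}, {"dp": [0.38, 0.51, 0], "rot": [0, 0, 0]}, {"dp": [0.38, 0.51, 0.15], "rot": [0, 0, 0]}, {"dp": [0.38, 0.51, 0.3], "rot": [0, 0, 0]}, {"dp": [0.38, 0.51, 0.4], "rot": [0, 0, 0]}, {"dp": [0.38, 0.51, 0.4], "rot": [0, 0, 0]}, {"dp": [0.38, 0.51, 0.4], "rot": [0, 0, 0]}]}}

```text
time: 9.0
tcp_pos: [461.3, -70.0, 96.6]
tool_rot: [-0.001, 0.009, 1.0, -0.0]
ft_force: [0.9, -0.2, 0.7]
opening: 0.007
grasp_force: 0.0
```

Request:
{"fn": "carry_out", "kwargs": {"deltas": [{"dp": [-0.04, 0, 0], "rot": [0, 0, 0]}, {"dp": [-0.08, 0, 0], "rot": [0, 0, 0]}, {"dp": [-0.13, 0, 0], "rot": [0, 0, 0]}, {"dp": [-0.18, 0, 0], "rot": [0, 0, 0]}, {"dp": [-0.23, 0, 0], "rot": [0, 0, 0]}, {"dp": [-0.28, 0, 0], "rot": [0, 0, 0]}, {"dp": [-0.33, 0, 0], "rot": [0, 0, 0]}, {"dp": [-0.37, 0, 0], "rot": [0, 0, 0]}, {"dp": [-0.4, 0, 0], "rot": [0, 0, 0]}, {"dp": [-0.4, 0, 0], "rot": [0, 0, 0]}]}}

```text
time: 9.83
tcp_pos: [543.4, -71.8, 96.9]
tool_rot: [0.0, 0.009, 1.0, -0.0]
ft_force: [-0.1, 0.2, 0.0]
opening: 0.004
grasp_force: 0.0
```

Request:
{"fn": "carry_out", "kwargs": {"deltas": [{"dp": [-0.01, 0, 0], "rot": [0, 0, 0]}, {"dp": [-0.02, 0, 0], "rot": [0, 0, 0]}, {"dp": [-0.03, 0, 0], "rot": [0, 0, 0]}, {"dp": [-0.03, 0, 0], "rot": [0, 0, 0]}]}}

```text
time: 10.17
tcp_pos: [546.0, -72.0, 96.7]
tool_rot: [-0.002, 0.009, 1.0, 0.0]
ft_force: [-5.7, 0.2, 2.7]
opening: 0.004
grasp_force: 2.6
```

Request:
{"fn": "carry_out", "kwargs": {"deltas": [{"dp": [-0.006, 0, 0], "rot": [0, 0, 0]}, {"dp": [-0.012, 0, 0], "rot": [0, 0, 0]}, {"dp": [-0.012, 0, 0], "rot": [0, 0, 0]}]}}

```text
time: 10.42
tcp_pos: [546.3, -72.0, 96.5]
tool_rot: [-0.004, 0.009, 1.0, 0.0]
ft_force: [-10.4, 0.9, 9.4]
opening: 0.005
grasp_force: 5.6
```

At the stop. Back off, rise, move clear.

Request:
{"fn": "carry_out", "kwargs": {"deltas": [{"dp": [0.1, 0, 0], "rot": [0, 0, 0]}, {"dp": [0.25, 0, 0], "rot": [0, 0, 0]}, {"dp": [0.25, 0, -0.15], "rot": [0, 0, 0]}, {"dp": [0.25, 0, -0.35], "rot": [0, 0, 0]}, {"dp": [0.25, -0.15, -0.5], "rot": [0, 0, 0]}, {"dp": [0.25, -0.35, -0.5], "rot": [0, 0, 0]}, {"dp": [0.25, -0.55, -0.5], "rot": [0, 0, 0]}, {"dp": [0.25, -0.7, -0.5], "rot": [0, 0, 0]}, {"dp": [0.25, -0.7, -0.5], "rot": [0, 0, 0]}]}}

```text
time: 11.17
tcp_pos: [496.7, -218.4, 198.2]
tool_rot: [0.001, 0.014, 1.0, -0.002]
ft_force: [-0.1, -0.3, 0.2]
opening: 0.009
grasp_force: 0.0
```

```bash
python3 fit.py 6|grep -v " 0 diff"; python3 - <<'E'
from h import *
p=np.load("jig.npy")
for n in("top","scene"):
    c=pickle.load(open(n+"6.pkl","rb")); u=proj(c,J(p,[[34,-150,103]]))[0]
    im=c["img"].astype(int);k=im[...,2]-im[...,:2].max(-1)
    x,y=u.round().astype(int);w=np.clip(k[y-9:y+10,x-9:x+10]-40,0,None);v,h=np.mgrid[y-9:y+10,x-9:x+10]
    print(n,"expected ball",u,"seen",(w*h).sum()/w.sum(),(w*v).sum()/w.sum(),w.sum())
a=cv2.imread('pics/top6.png')[160:260,150:310];b=cv2.imread('pics/scene6.png')[130:230,205:365]
cv2.imwrite('pics/z6.png',np.vstack([cv2.resize(i,(480,300),interpolation=cv2.INTER_CUBIC) for i in(a,b)]))
E
```

```text
top 6 diff -1.8500000000000014 {'p': (np.float64(46.25), array([46.3, 46.2, 47.1]), array([42. , 48.5])), 'g': (np.float64(44.4), array([44. , 44.5, 44.3, 44.3, 46.3, 46.4]), array([55. , 75.5]))}
scene 6 diff -1.2199999999999989 {'p': (np.float64(46.67), array([47. , 46.5]), array([42. , 46.5])), 'g': (np.float64(45.45), array([44.8, 45. , 45. , 45.3, 45.7, 46. , 46. ]), array([55. , 75.5]))}
top expected ball [279.28722637 201.42949965] seen 279.55329311211665 202.2483660130719 3978
scene expected ball [241.33047776 179.82992318] seen 240.78196443691786 178.70618120237089 2362
```

View pics/z6.png

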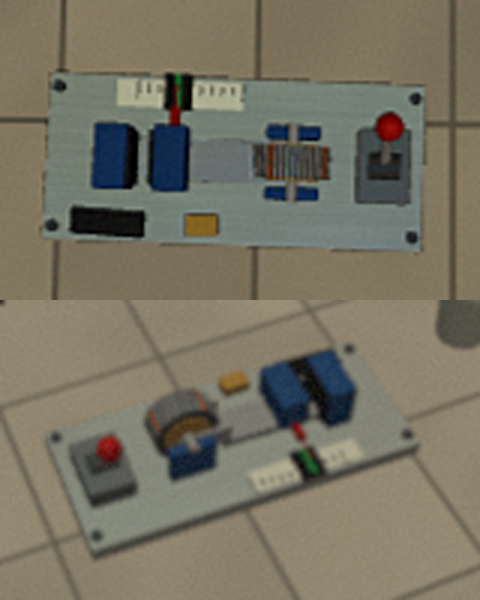

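```bash
python3 - <<'E'
from h import *
p=np.load("jig.npy")
ball=lambda q,a:J(q,[[70*np.sin(a-.507),-150,42+70*np.cos(a-.507)]])
def seen(c,u):
    im=c["img"].astype(int);k=im[...,2]-im[...,:2].max(-1)
    x,y=u.round().astype(int);w=(k[y-9:y+10,x-9:x+10]>35);v,h=np.mgrid[y-9:y+10,x-9:x+10]
    return np.array([h[w].mean(),v[w].mean()])
for n in("top","scene"):
    c0=pickle.load(open(n+"0.pkl","rb"));c6=pickle.load(open(n+"6.pkl","rb"))
    s0=seen(c0,proj(c0,ball(p,0))[0]);s6=seen(c6,proj(c6,ball(p,1.014))[0])
    e0=s0-proj(c0,ball(p,0))[0]
    print(n,e0,s6-proj(c6,ball(p,1.014))[0])
    for a in(.9,.95,1.0,1.014): print(a,s6-s0-(proj(c6,ball(p,a))-proj(c0,ball(p,0)))[0])
E
```

```text
top [0.04351361 0.38201481] [0.11968376 0.70278439]
0.9 [ 0.0682067  -2.32792876]
0.95 [ 0.06856834 -1.14319497]
1.0 [0.07382603 0.00586373]
1.014 [0.07617014 0.32076959]
scene [-0.27709683 -0.68091442] [-0.63525381 -0.74902369]
0.9 [0.56820462 2.58394187]
0.95 [0.15879143 1.4318061 ]
1.0 [-0.24587126  0.26208582]
1.014 [-0.35815698 -0.06810927]
```

The lever reads about 1.0, so it is fully over. The pointer is on the mark and the arm is clear.

```bash
python3 -c "
from workcell import hand_in
print(hand_in())"
```

```text
the job is handed in; nothing more can be done
None
```

I've handed the job in: the pointer measures 0 to 0.8 mm past the middle of the green band (the two cameras differ), the lock lever reads about 1.0 rad (fully over), the arm is clear, and the robot's clock read about 11 s; no verdict was returned.

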